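# Turn the nursery carousel and dispense a tablet over the tray

## Task

With a fingertip, push the finger posts on the rim of the wooden carousel, gently, to turn it until the spout of the tablet dispenser hangs over the middle of the steel tray at the carousel's front and the carousel stands still; then press the dispenser's cap fully down and let it spring back up, leaving the spout over the tray. Do not press the cap before the spout is over the tray, do not push against the four containers that stand on the carousel, and do not pinch or lift anything. Leave the things lying around the carousel where they are.

Things in the scene. Friction and masses are not known exactly. Their poses are not given: they have to be found in the camera images.
- stand: Fixed foot of the carousel, standing on the shelf: wooden disc of radius 100 mm, 18 mm high, with a tongue to its front that carries the open stainless steel tray. Origin on the shelf under the axle; -x points to the front, straight at the tray. Tray: 70 mm (x) by 76 mm (y), walls reach 28 mm above the shelf, centred 182 mm from the axle along -x.
- carousel (a joint): Angle (rad) of the carousel about its vertical axle (through the origin of stand); it grows anticlockwise seen from above. 0 (or any whole number of turns) = spout over the middle of the tray. It turns freely both ways, past a full turn, with light friction (some 0.6 N at a post), and stops within a few degrees when let go.
- post0 (a point): Centre of the top of a finger post: upright birch dowel, 14 mm thick, on the carousel's rim 128 mm from the axle; it rises from 40 to 110 mm above the shelf. The carousel is a dark wooden disc of 140 mm radius, its top 40 mm above the shelf. At joint 0 post0 stands 45 degrees anticlockwise from the stand's +x. The posts stand half-way between the four containers, which are 90 degrees apart.
- post1 (a point): Top of the next finger post, 90 degrees anticlockwise (from above) from post0; same size.
- post2 (a point): Top of the finger post opposite post0; same size.
- post3 (a point): Top of the finger post opposite post1; same size.
- dispenser (a point): Tablet dispenser, fixed to the carousel: upright pale blue cylinder of 56 mm diameter, 60 mm high (40 to 100 mm above the shelf), with a press cap on top and a 22 mm wide spout pointing outward over the rim; the only container with spout and cap. This point: centre of its underside.
- spout (a point): Mouth of the dispenser's spout, 163 mm from the axle, 66 mm above the shelf.
- cap (a point): Centre of the top of the dispenser's press cap, a pale blue disc of 40 mm diameter, 85 mm from the axle towards the spout, 120 mm above the shelf when up. Press straight down.
- plunger (a joint): Travel of the press cap (m): 0 = up, 0.008 = fully down against its stop. Spring: about 1.4 N to start, 4.2 N fully down; springs back by itself.
- pot (a point): Pale blue round pot with a flat overhanging lid, 60 mm diameter, 55 mm high, fixed to the carousel opposite the dispenser. This point: centre of its underside.
- jar (a point): Glass jar with a wooden lid, 58 mm diameter, 58 mm high, fixed to the carousel. This point: centre of its underside.
- tin (a point): Round steel tin with a flat lid, 60 mm diameter, 52 mm high, fixed to the carousel opposite the jar. This point: centre of its underside.
- bottle_a: Loose closed glass bottle lying on its side, 56 mm diameter, 140 mm long along its x. Origin on the shelf under its middle. Bystander.
- bottle_b: A second bottle like bottle_a. Bystander.
- teether: Loose pink silicone teether ring lying flat, 74 mm outer diameter, 14 mm thick. Origin on the shelf at its centre. Bystander.
- cup: Loose white ceramic cup, 68 mm diameter, 45 mm high. Origin at the centre of its underside. Bystander.
- case: Loose white pacifier case, 60 by 45 mm, 33 mm high. Origin at the centre of its underside. Bystander.
- spoon: Loose steel spoon, 130 mm long, lying flat. Bystander.

How it is judged:
By the outcome, as a careful person would: the job done as asked, in the order asked, and still so for the second after the job is handed in, with the robot touching nothing.
It also fails if it takes over 64 s, if anything falls off the work surface, if the arm or the gripper's body presses on something with over 40 N, if the wrist force passes 120 N, or if a joint passes its speed limit or range.

## Robot

A 6-joint arm with a two-finger parallel gripper is mounted at the origin on the work surface. World frame = base frame: x ahead of the robot, y to its left, z up, the work surface at z = 0. Lengths are in m, angles in rad, forces in N, time in s.
With the tool pointing down it reaches from about 0.35 to 0.85 m from the base axis. Payload 8.1 kg.
Tool frame: the origin (TCP) lies between the finger pads; the fingertips stand 11 mm ahead of it and the grasp point (between the pads) lies 8 mm behind it (robot.tips_ahead is the distance from the TCP to the fingertips, in m); z points along the fingers, y is the line along which they close (so a half turn about z gives the same grasp; the last joint's range is limited). The gripper opens to 93 mm and grips with 3 to 60 N. Pads are 15 mm wide; open, the fingers measure 128 mm over their backs; the gripper's body (75 mm by 188 mm) begins 65 mm behind the grasp point.
Start: joints at [1.018, 0.13, 1.488, -0, 1.523, -0.085], TCP at [0.271, 0.536, 0.23] pointing down, gripper open.
Joint ranges: [-2.96, 2.96], [-0.89, 2.26], [0.02, 2.5], [-1.34, 4.48], [0, 2.73], [-2.66, 2.66]. Speed limits (rad/s): [2.39, 2.39, 2.79, 3.14, 3.14, 3.14].

## Interface

Orientations are given as a rotation vector (axis times angle).
In Python, from plant import robot gives the robot as it stands. The module is installed in compiled form; this text tells all that it offers.
- The arm moves only by the tool move_arm, never from a script. Its argument "deltas" is one flat list of numbers, 7 for each row, row after row: the shift along the tool's x, y, z in m, then the turn, a rotation vector about the tool's x, y, z in rad, then the opening, from 0 (shut) to 1 (fully open). A call has 1 to 12 rows; each row is the pose to reach, as a shift and turn from the pose commanded when the call began, along the tool's axes at that moment; what a row does not reach only later rows make up. A row lasts 1/8 s, in which the tool goes at most 62.5 mm and 10.7 degrees, less where a joint would pass 70% of its speed; a pose out of reach is approached as far as the arm can. A call with a gripper value outside its range is refused whole. The fingers move at their own pace and stop on an object; "squeeze" is the grip in N (left out, the last holds). Time passes only in rows, so rows that repeat a pose let the fingers close. It gives the time, the measured TCP pose, the force, the opening and the grip force at its end, in the units of the state.
- robot.read_state(): the state, without advancing time (a new reading comes with each control period).
- robot.read_camera(name): name is "scene" or "top"; returns (picture, depth): 384x512x3 uint8, red, green, blue; 384x512 float32, m along the optical axis (not along the pixel's ray), 0 where there is no reading.
- robot.camera_model(name): a dict with "K" (3x3 intrinsics, pixels), "k1" (the pictures are not rectified: a ray, as slopes to the right and down, at radius r is drawn at 1 + k1 r^2 times it, then the intrinsics apply), "R" (3x3) and "t" (3): a world point X has camera coordinates R X + t. Camera axes: x right, y down, z forward; pixel columns grow to the right and rows downward; lengths in m; the calibration is good to about 2 mm. A picture is of the moment at which its call begins. camera_model takes no time and is no camera call.
- robot.close_job(): hands the job in; it is judged then, once.
Trained networks look in the newest picture that a camera, given by its name, has taken for a name from the list of things; names that differ only in an ending like _2 or _b are one class to them, and where a whole thing is asked for, a point or a joint stands for the part that bears it (a point fixed in the world has none). Each returns a list of dicts, best first, with "confidence" (0 to 1); they miss things now and then, are a little off and sometimes report something else, mostly with a low value. They report only what shows in the picture. A call takes as long as a camera call.
- robot.recognise(camera, label): "uv" ([column, row] in pixels, amid what is visible of it).
The state is a dict: "t": time; "q": joint angles; "dq": joint speeds; "joint_torque": joint torques, N m; "tool_pos": TCP position; "orientation": TCP orientation; "force": force on the tool from outside, world axes, zero at the start; "wrist_torque": the same for the moment, N m; "opening": finger opening in m; "gripper_force": force on a finger pad.
Only numpy, scipy, OpenCV 4.12 (cv2) and the standard library are available. Lean on these libraries where they do the work, as an engineer would, in place of code of your own. Each camera call takes 0.05 s, during which the arm holds its last target. There are 200 camera calls.

## Working session

There is one attempt and no reset: what is moved stays moved. The work goes in short steps, Python scripts to look and compute and a tool call to move; the robot and the scene stay as the last step left them, time stands still between calls to the robot, and variables do not carry over. Pictures are saved under pics/ and viewed, at most 10 in all, crops included, and the job is handed in when it is done.

Besides the shell and the picture viewer there is one more tool, called after "Emit:" as a command line: name --argument value ..., lists and objects as JSON in quotes. move_arm: Moves the arm, as the interface text tells. Its arguments: {"type":"object","properties":{"deltas":{"type":"array","items":{"type":"number"}},"squeeze":{"type":"number"}},"required":["deltas"]}

```bash
mkdir -p pics; cat > h.py <<'E'
import numpy as np, cv2
from plant import robot
def ray(cam,uv):
    m=robot.camera_model(cam);K=np.array(m["K"]);
    d=np.array([(uv[0]-K[0,2])/K[0,0],(uv[1]-K[1,2])/K[1,1]]);p=d.copy()
    for _ in range(20): p=d/(1+m["k1"]*(p@p))
    R=np.array(m["R"]);t=np.array(m["t"])
    return -R.T@t, R.T@np.array([p[0],p[1],1.])
def at_z(cam,uv,z):
    o,d=ray(cam,uv); return o+d*(z-o[2])/d[2]
def at_depth(cam,uv,D):
    o,d=ray(cam,uv); u,v=int(round(uv[0])),int(round(uv[1])); return o+d*D[v,u]
def proj(cam,X):
    m=robot.camera_model(cam);c=np.array(m["R"])@X+np.array(m["t"]);p=c[:2]/c[2];p=p*(1+m["k1"]*(p@p));K=np.array(m["K"])
    return K[0,0]*p[0]+K[0,2],K[1,1]*p[1]+K[1,2]
def save(cam,name):
    im,D=robot.read_camera(cam);cv2.imwrite("pics/"+name,im[:,:,::-1]);return im,D
E
python3 - <<'E'
from h import *
np.set_printoptions(precision=3,suppress=True)
P={}
for c in("top","scene"):
    im,D=save(c,c+"0.png");P[c]=im
    for l in("stand","post0","dispenser","spout","cap","pot","jar","tin"):
        for r in robot.recognise(c,l)[:4]: print(c,l,np.round(r["uv"],1),round(r["confidence"],2),at_depth(c,r["uv"],D))
s=robot.read_state();print(s)
v=np.hstack([P["top"],P["scene"]]);
E
```

```text
top stand [275.8 198.9] 0.73 [ 0.573 -0.019  0.048]
top stand [268.8 206.6] 0.59 [ 0.557 -0.003  0.039]
top post0 [275.3 197.5] 0.6 [ 0.577 -0.018  0.048]
top dispenser [278.1 199.2] 0.95 [ 0.573 -0.024  0.047]
top spout [277.  201.6] 0.72 [ 0.567 -0.021  0.048]
top spout [331.6 269.7] 0.53 [ 0.409 -0.149  0.006]
top cap [251.3 166.3] 0.81 [0.636 0.034 0.122]
top cap [277.7 196.8] 0.59 [ 0.578 -0.023  0.048]
top pot [275.5 197.1] 0.65 [ 0.578 -0.018  0.046]
top jar [276.1 197.5] 0.69 [ 0.577 -0.019  0.046]
top tin [276.  197.5] 0.85 [ 0.577 -0.019  0.046]
scene stand [247.6 207.5] 0.73 [ 0.567 -0.007  0.04 ]
scene stand [243.2 209.8] 0.31 [0.615 0.044 0.097]
scene post0 [240.6 210.7] 0.57 [0.625 0.048 0.102]
scene dispenser [242.9 206.9] 0.89 [ 0.58  -0.012  0.045]
scene spout [242.7 213.7] 0.59 [0.625 0.057 0.099]
scene spout [175.3 187.2] 0.23 [ 0.682 -0.243  0.003]
scene pot [243.4 213. ] 0.82 [0.621 0.055 0.098]
scene jar [241.5 209.7] 0.89 [0.619 0.043 0.099]
scene tin [242.3 211.6] 0.95 [0.622 0.052 0.101]
{'t': 0.9, 'q': array([ 1.018,  0.13 ,  1.488,  0.   ,  1.523, -0.085]), 'dq': array([ 0.001,  0.001, -0.001, -0.   ,  0.   ,  0.002]), 'joint_torque': array([  0.001, -55.975, -49.206,   0.077,   0.023,   0.   ]), 'tool_pos': array([0.271, 0.536, 0.23 ]), 'orientation': array([-0.728, -3.056,  0.   ]), 'force': array([ 0.414, -0.296,  0.137]), 'wrist_torque': array([-0.01 ,  0.011,  0.021]), 'gripper_force': 0.0, 'opening': 0.09288897700420888}
```

View pics/top0.png

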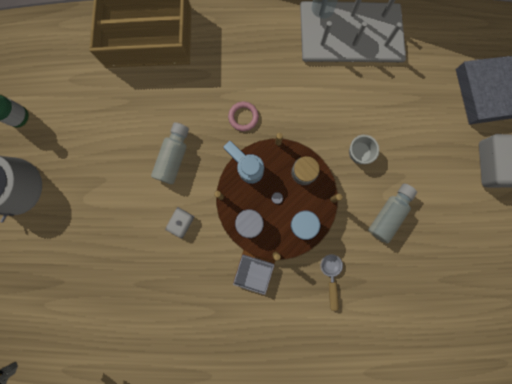

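View pics/scene0.png

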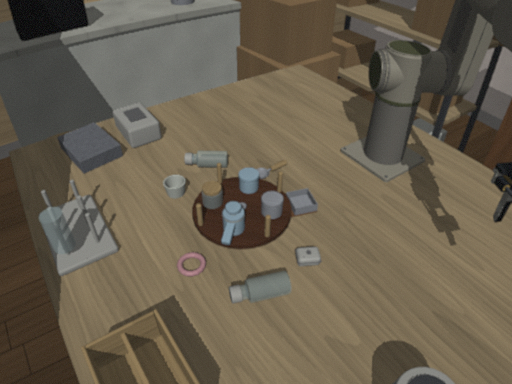

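The top view shows the axle at about (277,198), the dispenser at (251,168) with its spout to (230,147), and the tray at (255,275). The posts are at (280,140), (221,194), (276,256) and (337,197). The spout therefore needs about 120° anticlockwise. Next I refine these positions.

```bash
python3 - <<'E'
from h import *
np.set_printoptions(precision=4,suppress=True)
im=cv2.imread("pics/top0.png");hsv=cv2.cvtColor(im,cv2.COLOR_BGR2HSV)
_,D=robot.read_camera("top")
# height map
H,W=D.shape
P=np.array([[at_depth("top",(u,v),D) for u in range(190,370)] for v in range(110,310)])
# disc: points with z .03-.05 -> circle by hull
z=P[...,2]
m=((z>.03)&(np.hypot(P[...,0]-.577,P[...,1]+.02)<.17)&(hsv[110:310,190:370,2]<90)).astype(np.uint8)
c=max(cv2.findContours(m,0,1)[0],key=cv2.contourArea)
h=cv2.convexHull(c)[:,0]
X=np.array([at_z("top",p+[190,110],.04)[:2] for p in h])
from scipy.optimize import least_squares
f=least_squares(lambda a:np.hypot(X[:,0]-a[0],X[:,1]-a[1])-a[2],[.57,-.02,.14],loss="soft_l1",f_scale=.002).x
print("disc",f)
# tray
b=P.reshape(-1,3); col=hsv[110:310,190:370]
m=np.zeros((200,180),np.uint8);sub=(slice(140,190),slice(40,90))
t=(col[...,1]<75)&(np.hypot(P[...,0]-f[0],P[...,1]-f[1])>.142)
m[sub]=t[sub]; m=cv2.morphologyEx(m,cv2.MORPH_CLOSE,np.ones((3,3)))
c=max(cv2.findContours(m,0,1)[0],key=cv2.contourArea)
hull=cv2.convexHull(c)[:,0]+[190,110]
Xt=np.array([at_z("top",p,.028)[:2] for p in hull]);r=cv2.minAreaRect((Xt*1000).astype(np.float32));print("tray",r)
# outer edge mid/direction
# dispenser: cap
k=(z>.112)&(z<.13)&(np.hypot(P[...,0]-.636,P[...,1]-.034)<.04)
print("cap",P[k].mean(0),k.sum())
for uv in((280,140),(221,194),(276,256),(337,197),(305,172),(305,225),(249,223)):
    x=at_z("top",uv,.11 if uv[0]not in(305,249) else .095);d=x[:2]-f[:2];print(uv,x,np.hypot(*d),np.degrees(np.arctan2(d[1],d[0])))
d=P[k].mean(0)[:2]-f[:2];print("cap ang",np.hypot(*d),np.degrees(np.arctan2(d[1],d[0])))
cr=cv2.resize(im[125:305,195:360],None,fx=3.3,fy=3.3,interpolation=cv2.INTER_CUBIC)
q=cv2.boxPoints(r)/1000
for p in list(q):
    u=(np.array(proj("top",np.array([p[0],p[1],.028])))-[195,125]+.5)*3.3;cv2.circle(cr,tuple(u.astype(int)),3,(0,255,0),-1)
for a in range(0,360,6):
    u=(np.array(proj("top",np.array([f[0]+f[2]*np.cos(np.radians(a)),f[1]+f[2]*np.sin(np.radians(a)),.04])))-[195,125]+.5)*3.3;cv2.circle(cr,tuple(u.astype(int)),2,(0,0,255),-1)
u=(np.array(proj("top",np.array([f[0],f[1],.04])))-[195,125]+.5)*3.3;cv2.circle(cr,tuple(u.astype(int)),3,(0,255,255),-1)
cv2.imwrite("pics/crop0.png",cr)
E
```

```text
Traceback (most recent call last):
  File "h.py", line 12, in at_depth
    o,d=ray(cam,uv); u,v=int(round(uv[0])),int(round(uv[1])); return o+d*D[v,u]
        ~~~^^^^^^^^
  File "h.py", line 4, in ray
    m=robot.camera_model(cam);K=np.array(m["K"]);
ValueError: time passes only in moves, steps and waits
```

```bash
sed -i 's/robot.camera_model(cam)/model(cam)/' h.py; sed -i '2a import functools\n@functools.lru_cache(None)\ndef model(c): return robot.camera_model(c)' h.py
cat > meas.py <<'E'
from h import *
from scipy.optimize import least_squares
np.set_printoptions(precision=4,suppress=True)
im=cv2.imread("pics/top0.png");hsv=cv2.cvtColor(im,cv2.COLOR_BGR2HSV)
_,D=robot.read_camera("top")
P=np.array([[at_depth("top",(u,v),D) for u in range(190,370)] for v in range(110,310)])
z=P[...,2]
m=((z>.03)&(np.hypot(P[...,0]-.577,P[...,1]+.02)<.17)&(hsv[110:310,190:370,2]<90)).astype(np.uint8)
c=max(cv2.findContours(m,0,1)[0],key=cv2.contourArea)
h=cv2.convexHull(c)[:,0]
X=np.array([at_z("top",p+[190,110],.04)[:2] for p in h])
f=least_squares(lambda a:np.hypot(X[:,0]-a[0],X[:,1]-a[1])-a[2],[.57,-.02,.14],loss="soft_l1",f_scale=.002).x
print("disc",f)
col=hsv[110:310,190:370]
m=np.zeros((200,180),np.uint8);sub=(slice(140,190),slice(40,90))
t=(col[...,1]<75)&(np.hypot(P[...,0]-f[0],P[...,1]-f[1])>.142)
m[sub]=t[sub]; m=cv2.morphologyEx(m,cv2.MORPH_CLOSE,np.ones((3,3)))
c=max(cv2.findContours(m,0,1)[0],key=cv2.contourArea)
hull=cv2.convexHull(c)[:,0]+[190,110]
Xt=np.array([at_z("top",p,.028)[:2] for p in hull]);r=cv2.minAreaRect((Xt*1000).astype(np.float32));print("tray",r)
d=np.array(r[0])/1000-f[:2];print("tray ang",np.hypot(*d),np.degrees(np.arctan2(d[1],d[0])))
k=(z>.112)&(z<.13)&(np.hypot(P[...,0]-.636,P[...,1]-.034)<.04)
d=P[k].mean(0)[:2]-f[:2];print("cap",P[k].mean(0),k.sum(),np.hypot(*d),np.degrees(np.arctan2(d[1],d[0])))
for uv in((280,140),(221,194),(276,256),(337,197)):
    x=at_z("top",uv,.11);d=x[:2]-f[:2];print(uv,x,np.hypot(*d),np.degrees(np.arctan2(d[1],d[0])))
S=3.3;cr=cv2.resize(im[125:305,195:360],None,fx=S,fy=S,interpolation=cv2.INTER_CUBIC)
def dot(X,col):
    u=(np.array(proj("top",np.array(X)))-[195,125]+.5)*S;cv2.circle(cr,tuple(int(i) for i in u),2,col,-1)
for p in cv2.boxPoints(r)/1000: dot([*p,.028],(0,255,0))
for a in np.radians(range(0,360,6)): dot([f[0]+f[2]*np.cos(a),f[1]+f[2]*np.sin(a),.04],(0,0,255))
dot([*f[:2],.04],(0,255,255))
cv2.imwrite("pics/crop0.png",cr)
E
python3 meas.py
```

```text
disc [ 0.5756 -0.0218  0.1391]
tray ((403.1724548339844, 34.11509323120117), (79.3265609741211, 75.53133392333984), 72.5736312866211)
tray ang 0.18125499496185848 162.0273402029184
cap [0.6377 0.037  0.1206] 282 0.08558119202156741 43.427695197259375
(280, 140) [ 0.6941 -0.027   0.11  ] 0.11866860036043989 -2.5268007128294774
(221, 194) [0.5801 0.0987 0.11  ] 0.12062775968747132 87.842553424707
(276, 256) [ 0.4498 -0.0149  0.11  ] 0.12592027409486428 176.87512539288966
(337, 197) [ 0.5711 -0.1449  0.11  ] 0.12321192159466487 -92.1006090043098
```

View pics/crop0.png

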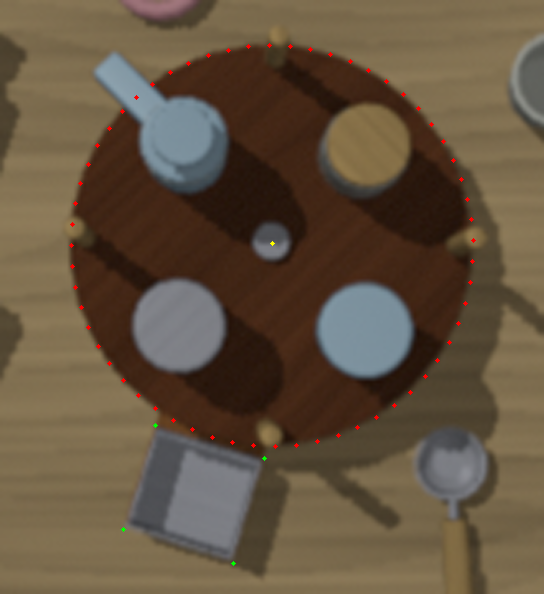

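The fit overlay matches the picture. The axle is at (0.576,-0.022), the tray direction is about 162.3°, and the spout is at about 43°, so it needs about +119°. I'll push the near post (177°, at (276,256)) anticlockwise with the gripper closed.

Emit:
move_arm --deltas '[-0.04,-0.038,0,0,0,0.142,0,-0.08,-0.076,0,0,0,0.284,0,-0.12,-0.114,0,0,0,0.426,0,-0.16,-0.152,0,0,0,0.568,0,-0.2,-0.19,0,0,0,0.71,0,-0.24,-0.228,0,0,0,0.852,0,-0.28,-0.266,0,0,0,0.994,0,-0.32,-0.304,0,0,0,1.136,0,-0.36,-0.342,0,0,0,1.278,0,-0.397,-0.38,0,0,0,1.417,0,-0.397,-0.38,0,0,0,1.417,0,-0.397,-0.38,0,0,0,1.417,0]'

```text
t: 2.5
tool_pos: [0.4534, 0.0176, 0.2296]
orientation: [-2.541, -1.847, -0.0]
force: [1.0, 0.4, -0.1]
opening: 0.0005
gripper_force: 0.0
```

Emit:
move_arm --deltas '[0,0,0.03,0,0,0,0,0,0,0.06,0,0,0,0,0,0,0.09,0,0,0,0,0,0,0.12,0,0,0,0,0,0,0.144,0,0,0,0,0,0,0.144,0,0,0,0,-0.0045,0.0001,0.144,0,0,-0.035,0,-0.009,0.0003,0.144,0,0,-0.07,0,-0.0134,0.0007,0.144,0,0,-0.105,0,-0.0156,0.001,0.144,0,0,-0.122,0,-0.0178,0.0012,0.144,0,0,-0.14,0,-0.02,0.0016,0.144,0,0,-0.157,0]'

```text
t: 4.0
tool_pos: [0.4492, -0.0019, 0.0861]
orientation: [2.387, 2.042, 0.001]
force: [0.2, 0.4, -0.3]
opening: 0.0002
gripper_force: 0.3
```

```bash
python3 - <<'E'
from h import *
s=robot.read_state();print(s["force"],s["tool_pos"])
im,_=save("top","a.png");cv2.imwrite("pics/a1.png",cv2.resize(im[125:305,195:360,::-1],None,fx=3.3,fy=3.3,interpolation=cv2.INTER_CUBIC))
E
```

```text
[ 0.15572158  0.43249385 -0.33405257] [ 0.44921279 -0.00194661  0.08611565]
```

View pics/a1.png

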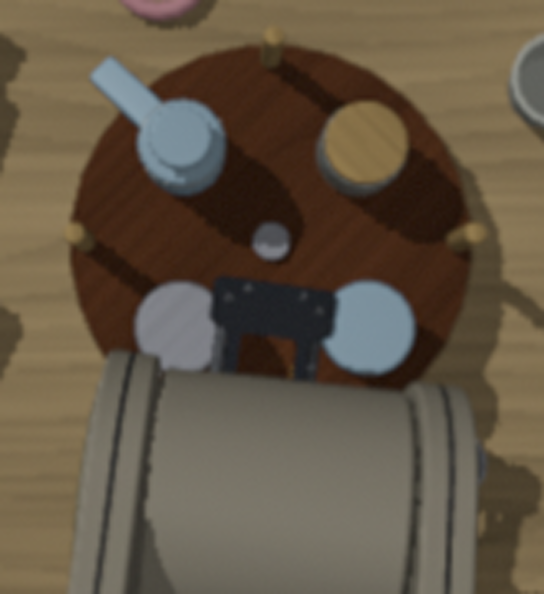

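The finger is at the post and the carousel has just begun to turn (spout tip moved from about (105,62) to (102,68) in the crop). I continue along the arc.

Emit:
move_arm --deltas '[-0.0067,0.0002,0,0,0,-0.0524,0,-0.0134,0.0007,0,0,0,-0.1047,0,-0.02,0.0016,0,0,0,-0.1571,0,-0.0266,0.0028,0,0,0,-0.2094,0,-0.0331,0.0044,0,0,0,-0.2618,0,-0.0396,0.0063,0,0,0,-0.3142,0,-0.0459,0.0085,0,0,0,-0.3665,0,-0.0521,0.0111,0,0,0,-0.4189,0,-0.0581,0.014,0,0,0,-0.4712,0,-0.064,0.0171,0,0,0,-0.5236,0,-0.0697,0.0207,0,0,0,-0.576,0,-0.0752,0.0244,0,0,0,-0.6283,0]'

```text
t: 5.55
tool_pos: [0.4612, -0.0803, 0.0856]
orientation: [-1.639, -2.68, -0.0]
force: [0.4, 1.4, 0.4]
opening: 0.0003
gripper_force: 0.4
```

Emit:
move_arm --deltas '[-0.0067,0.0002,0,0,0,-0.0524,0,-0.0134,0.0007,0,0,0,-0.1047,0,-0.02,0.0016,0,0,0,-0.1571,0,-0.0266,0.0028,0,0,0,-0.2094,0,-0.0331,0.0044,0,0,0,-0.2618,0,-0.0396,0.0063,0,0,0,-0.3142,0,-0.0459,0.0085,0,0,0,-0.3665,0,-0.0521,0.0111,0,0,0,-0.4189,0,-0.0581,0.014,0,0,0,-0.4712,0,-0.064,0.0171,0,0,0,-0.5236,0,-0.0697,0.0207,0,0,0,-0.576,0,-0.0752,0.0244,0,0,0,-0.6283,0]'

```text
t: 7.05
tool_pos: [0.5169, -0.1363, 0.0853]
orientation: [-0.731, -3.054, 0.0]
force: [-0.2, 1.1, -0.2]
opening: 0.0006
gripper_force: 0.4
```

```bash
python3 - <<'E'
from h import *
s=robot.read_state();print(s["force"],s["tool_pos"],s["orientation"])
im,_=save("top","b.png");cv2.imwrite("pics/b1.png",cv2.resize(im[125:305,195:360,::-1],None,fx=3.3,fy=3.3,interpolation=cv2.INTER_CUBIC))
d=s["tool_pos"][:2]-[.5756,-.0218];print(np.hypot(*d),np.degrees(np.arctan2(d[1],d[0])))
E
```

```text
[-0.22672166  1.05037497 -0.18405989] [ 0.51686987 -0.13627716  0.08531141] [-7.30562263e-01 -3.05436489e+00  9.69289006e-05]
0.12866331206711568 -117.15914990275934
```

View pics/b1.png

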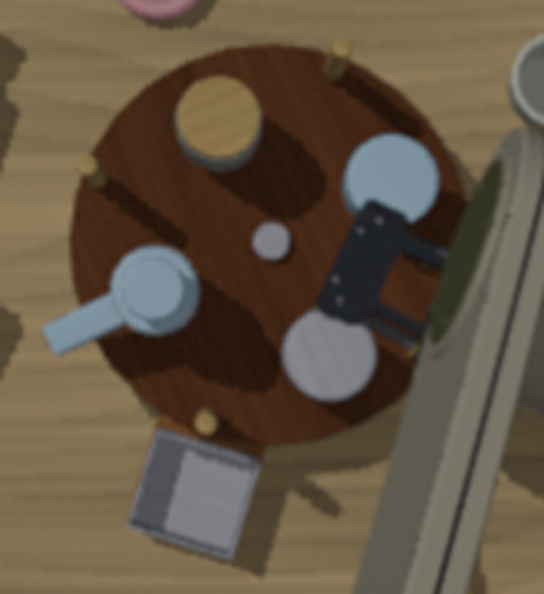

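The spout is now at about 114°, pointing to (52,340) in the crop, so about 48° remain. I do another 36° and then slow down.

Emit:
move_arm --deltas '[-0.0067,0.0002,0,0,0,-0.0524,0,-0.0134,0.0007,0,0,0,-0.1047,0,-0.02,0.0016,0,0,0,-0.1571,0,-0.0266,0.0028,0,0,0,-0.2094,0,-0.0331,0.0044,0,0,0,-0.2618,0,-0.0396,0.0063,0,0,0,-0.3142,0,-0.0459,0.0085,0,0,0,-0.3665,0,-0.0521,0.0111,0,0,0,-0.4189,0,-0.0581,0.014,0,0,0,-0.4712,0,-0.064,0.0171,0,0,0,-0.5236,0,-0.0697,0.0207,0,0,0,-0.576,0,-0.0752,0.0244,0,0,0,-0.6283,0]'

```text
t: 8.6
tool_pos: [0.5949, -0.1486, 0.0853]
orientation: [0.248, -3.131, -0.0]
force: [-1.2, -0.8, -0.5]
opening: 0.0008
gripper_force: 0.4
```

Emit:
move_arm --deltas '[-0.0045,0.0001,0,0,0,-0.035,0,-0.0078,0.0003,0,0,0,-0.061,0,-0.0112,0.0005,0,0,0,-0.087,0,-0.0134,0.0007,0,0,0,-0.105,0,-0.0145,0.0008,0,0,0,-0.113,0,-0.0156,0.001,0,0,0,-0.122,0,-0.0167,0.0011,0,0,0,-0.131,0,-0.0178,0.0012,0,0,0,-0.14,0,-0.0178,0.0012,0,0,0,-0.14,0,-0.0178,0.0012,0,0,0,-0.14,0]'

```text
t: 9.85
tool_pos: [0.6127, -0.1446, 0.0858]
orientation: [-0.465, 3.107, -0.0]
force: [-0.6, 0.2, 0.6]
opening: 0.0003
gripper_force: 0.0
```

```bash
cat > ang.py <<'E'
import sys
from h import *
np.set_printoptions(precision=4,suppress=True)
s=robot.read_state();A=np.array([.5756,-.0218]);d=s["tool_pos"][:2]-A
print(s["t"],s["force"],s["tool_pos"],np.hypot(*d),np.degrees(np.arctan2(d[1],d[0])))
for i in range(2):
    im,D=save("top",sys.argv[1]+".png")
    P=np.array([[at_depth("top",(u,v),D) for u in range(190,370)] for v in range(110,310)])
    hsv=cv2.cvtColor(im,cv2.COLOR_RGB2HSV)[110:310,190:370];z=P[...,2]
    r=np.hypot(P[...,0]-A[0],P[...,1]-A[1]);blue=(hsv[...,0]>95)&(hsv[...,0]<115)&(hsv[...,1]>45)&(P[...,0]<.62)&(P[...,1]>-.05)
    k=blue&(z>.112)&(z<.13)&(r<.13)
    q=P[k].mean(0);e=q[:2]-A;print("cap",q,k.sum(),np.hypot(*e),np.degrees(np.arctan2(e[1],e[0])))
    k=blue&(z>.055)&(z<.09)&(r>.145)&(r<.175)
    q=P[k].mean(0);e=q[:2]-A;print("spout",q,k.sum(),np.hypot(*e),np.degrees(np.arctan2(e[1],e[0])))
cv2.imwrite("pics/%s1.png"%sys.argv[1],cv2.resize(im[125:305,195:360,::-1],None,fx=3.3,fy=3.3,interpolation=cv2.INTER_CUBIC))
E
python3 ang.py c
```

```text
9.85 [-0.599   0.2195  0.6479] [ 0.6127 -0.1446  0.0858] 0.12825073930059908 -73.17786938732853
cap [0.4979 0.0115 0.1209] 290 0.08454059788923211 156.7779568473902
spout [0.4343 0.0383 0.0779] 79 0.1535780758530831 156.97845166731224
cap [0.4979 0.0116 0.1209] 289 0.08460929615881738 156.76172691943808
spout [0.4342 0.0384 0.0782] 80 0.15368448522611786 156.95613523106874
```

View pics/c1.png

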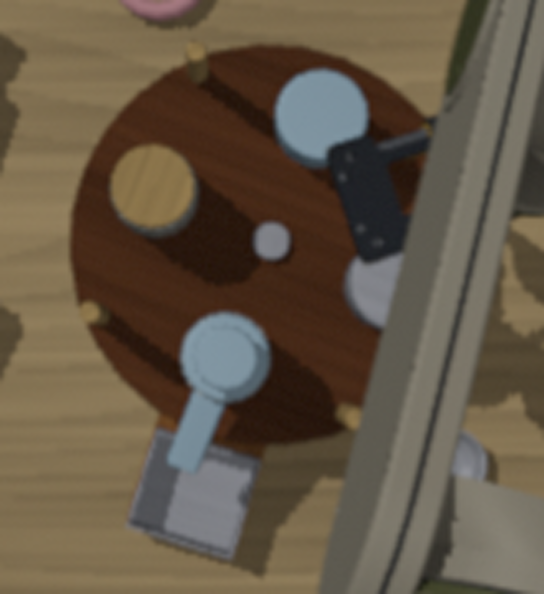

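The spout is at 156.9° and stands still. The tray direction is 162.3°, so I nudge it 5.4° more, slowly.

Emit:
move_arm --deltas '[-0.0014,0,0,0,0,-0.011,0,-0.0028,0,0,0,0,-0.022,0,-0.0042,0.0001,0,0,0,-0.033,0,-0.0056,0.0001,0,0,0,-0.044,0,-0.007,0.0002,0,0,0,-0.055,0,-0.0082,0.0003,0,0,0,-0.064,0,-0.0094,0.0004,0,0,0,-0.073,0,-0.0104,0.0004,0,0,0,-0.081,0,-0.0113,0.0005,0,0,0,-0.088,0,-0.012,0.0006,0,0,0,-0.094,0,-0.012,0.0006,0,0,0,-0.094,0,-0.012,0.0006,0,0,0,-0.094,0]'

```text
t: 11.45
tool_pos: [0.6239, -0.1404, 0.0857]
orientation: [-0.61, 3.082, 0.0]
force: [-0.6, -0.2, -0.1]
opening: 0.0007
gripper_force: 0.0
```

```bash
python3 ang.py d
```

```text
11.45 [-0.6338 -0.1797 -0.149 ] [ 0.6239 -0.1404  0.0857] 0.12810040882073534 -67.83166432142072
cap [0.4951 0.0041 0.1209] 290 0.08457277519996194 162.17838691740647
spout [0.4296 0.0243 0.0783] 75 0.15307181486922908 162.48939061239318
cap [0.495  0.0041 0.1211] 288 0.08463448365612389 162.2066353485622
spout [0.4296 0.0243 0.0782] 75 0.15307878474219933 162.48949774546765
```

The spout is at 162.4°, on target. I back off, rise and move over the cap.

Emit:
move_arm --deltas '[0.006,0,0,0,0,0,0,0.012,0,0,0,0,0,0,0.012,0,-0.05,0,0,0,0,0.012,0,-0.105,0,0,0,0,0.022,0.037,-0.105,0,0,0,0,0.033,0.073,-0.105,0,0,0,0,0.043,0.11,-0.105,0,0,0,0,0.054,0.146,-0.105,0,0,0,0,0.064,0.183,-0.105,0,0,0,0,0.064,0.183,-0.08,0,0,0,0,0.064,0.183,-0.06,0,0,0,0,0.064,0.183,-0.06,0,0,0,0]'

```text
t: 13.05
tool_pos: [0.4933, 0.0043, 0.144]
orientation: [0.61, -3.079, -0.001]
force: [-0.3, -0.4, -0.3]
opening: 0.0003
gripper_force: 0.0
```

```bash
python3 - <<'E'
from h import *
im,_=save("scene","e.png");cv2.imwrite("pics/e1.png",cv2.resize(im[120:270,160:340,::-1],None,fx=3.5,fy=3.5,interpolation=cv2.INTER_CUBIC))
print(robot.read_state()["force"])
E
```

```text
[ 0.30918962 -0.33420591 -0.65656977]
```

View pics/e1.png

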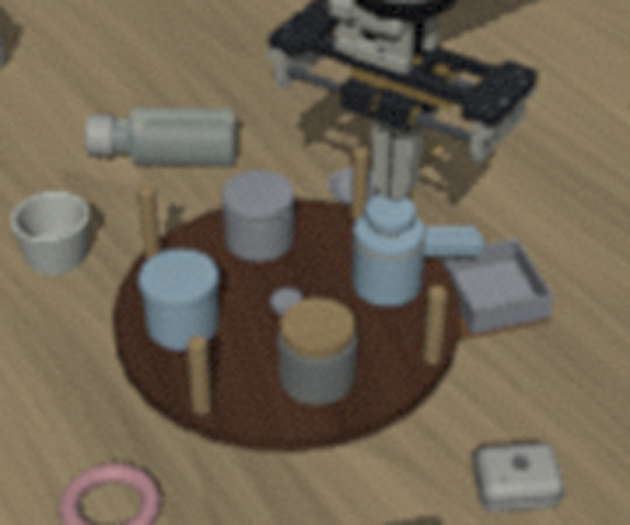

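The closed fingertips hang over the dispenser's cap at about (392,205), and the spout reaches over the tray. Now I press slowly.

Emit:
move_arm --deltas '[0,0,0.005,0,0,0,0,0,0,0.01,0,0,0,0,0,0,0.012,0,0,0,0,0,0,0.014,0,0,0,0,0,0,0.016,0,0,0,0,0,0,0.018,0,0,0,0,0,0,0.02,0,0,0,0,0,0,0.021,0,0,0,0,0,0,0.022,0,0,0,0,0,0,0.022,0,0,0,0]'

```text
t: 14.35
tool_pos: [0.495, 0.0043, 0.1237]
orientation: [-0.61, 3.082, -0.0]
force: [-1.3, 0.5, 2.9]
opening: 0.0008
gripper_force: 1.9
```

Emit:
move_arm --deltas '[0,0,0.001,0,0,0,0,0,0,0.002,0,0,0,0,0,0,0.003,0,0,0,0,0,0,0.003,0,0,0,0,0,0,0.003,0,0,0,0]'

```text
t: 14.98
tool_pos: [0.4953, 0.0046, 0.1229]
orientation: [-0.611, 3.081, 0.0]
force: [-9.7, 2.1, 21.2]
opening: 0.001
gripper_force: 11.0
```

The cap is at its stop (21 N, no further travel). I release straight up and then clear the view.

Emit:
move_arm --deltas '[0,0,-0.003,0,0,0,0,0,0,-0.006,0,0,0,0,0,0,-0.01,0,0,0,0,0,0,-0.015,0,0,0,0,0,0,-0.03,0,0,0,0,0,0,-0.06,0,0,0,0,0,0,-0.1,0,0,0,0,0.005,-0.05,-0.12,0,0,0,0,0.01,-0.1,-0.12,0,0,0,0,0.015,-0.15,-0.12,0,0,0,0,0.015,-0.2,-0.12,0,0,0,0,0.015,-0.2,-0.12,0,0,0,0]'

```text
t: 16.48
tool_pos: [0.5574, -0.1895, 0.2406]
orientation: [0.605, -3.082, 0.001]
force: [-0.4, 0.5, 1.0]
opening: 0.0006
gripper_force: 0.0
```

```bash
python3 ang.py f
```

```text
16.475 [-0.4321  0.4572  0.9674] [ 0.5574 -0.1895  0.2406] 0.16871809154939904 -96.18192837249293
cap [0.4953 0.0043 0.1211] 289 0.08446938696833249 162.01205282525433
spout [0.4294 0.025  0.0782] 76 0.1534664412303832 162.253238557886
cap [0.4952 0.0044 0.121 ] 288 0.08450535250944198 161.97221282870868
spout [0.4296 0.025  0.0783] 75 0.15334241064685902 162.23946718821236
```

View pics/f1.png

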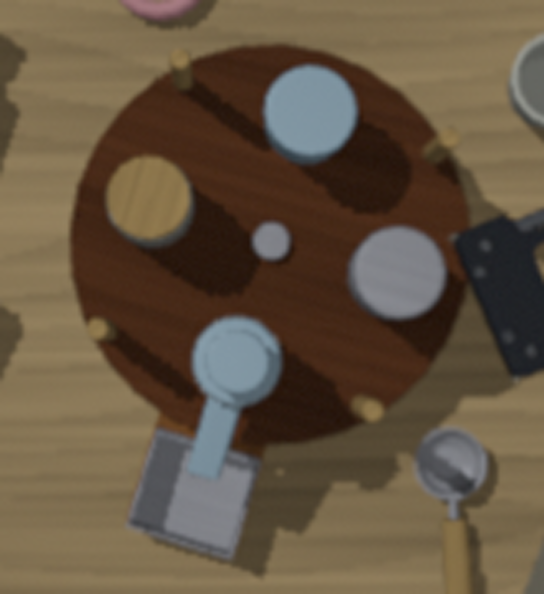

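The spout hangs over the middle of the tray's width at 162.2°, with its tip near (207,475) in the crop. The cap is back up at z 0.121, and the robot touches nothing.

```bash
python3 -c "
from plant import robot
print(robot.close_job())"
```

```text
the job is handed in; nothing more can be done
None
```

The job is handed in: the spout stands over the tray to within about half a degree, the cap was pressed to its stop and sprang back up, and the arm was clear, at about 16.5 s.

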